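Make up two pottery gift sets

TASK

Make up two gift sets from the pottery on the table. In the wooden tray, stand the grey flask in the middle compartment and the white cup and the blue cup in the two outer ones (either way round); in the green tray, stand the terracotta flask and the yellow cup, one in each compartment, either way round. Set everything down upright on the tray floors without dropping it, and leave the black flask and the black cup where they stand.

Things in the scene. Friction and masses are not known exactly. Their poses are not given: they have to be found in the camera images.
- flask_grey: Light grey unglazed pottery flask, belly 52 mm across (widest 26 mm up), straight round neck 25 mm across from 56 mm up to the flat top at 84 mm (spout hole only drawn, solid); easily held by the neck. About 0.14 kg. Stands upright on the table. Origin: centre of its underside, z up its axis.
- flask_terracotta: Terracotta (orange-brown) pottery flask, belly 52 mm across (widest 26 mm up), straight round neck 25 mm across from 56 mm up to the flat top at 84 mm (spout hole only drawn, solid); easily held by the neck. About 0.14 kg. Stands upright on the table. Origin: centre of its underside, z up its axis.
- cup_white: White pottery cup without handle, straight-sided, 50 mm in outside diameter, 55 mm tall, open top, wall 3.5 mm; can be held across its outside. About 0.11 kg. Stands upright on the table. Origin: centre of its underside, z up its axis.
- cup_blue: Dark blue pottery cup without handle, straight-sided, 50 mm in outside diameter, 55 mm tall, open top, wall 3.5 mm; can be held across its outside. About 0.11 kg. Stands upright on the table. Origin: centre of its underside, z up its axis.
- cup_yellow: Yellow pottery cup without handle, straight-sided, 50 mm in outside diameter, 55 mm tall, open top, wall 3.5 mm; can be held across its outside. About 0.11 kg. Stands upright on the table. Origin: centre of its underside, z up its axis.
- flask_black: Black pottery flask, belly 52 mm across (widest 26 mm up), straight round neck 25 mm across from 56 mm up to the flat top at 84 mm (spout hole only drawn, solid); easily held by the neck. About 0.14 kg. Stands upright on the table. Origin: centre of its underside, z up its axis. Surplus, in neither set.
- cup_black: Black pottery cup without handle, straight-sided, 50 mm in outside diameter, 55 mm tall, open top, wall 3.5 mm; can be held across its outside. About 0.11 kg. Stands upright on the table. Origin: centre of its underside, z up its axis. Surplus, in neither set. (Pieces stand at least 90 mm apart; unlisted among them lie only a wooden rib and a steel disc, both under 10 mm tall.)
- tray_wood: Brown wooden tray, fixed, 236 mm long (x), 82 mm wide (y); three compartments in a row along x, 72 by 72 mm inside, centres at x = -77, 0 and +77 mm, y = 0. Walls and dividers 5 mm thick, 18 mm tall; floor 5 mm thick. Origin: centre of its underside, z up; its x points away from the robot within 15 degrees.
- tray_green: Lime-green plastic tray, fixed, 159 mm long (x), 82 mm wide (y); two compartments in a row along x, 72 by 72 mm inside, centres at x = -38.5 and +38.5 mm, y = 0. Walls and dividers 5 mm thick, 18 mm tall; floor 5 mm thick. Origin: centre of its underside, z up; its x points away from the robot within 15 degrees.
Things that resemble listed ones, but are neither listed nor needed, are in the scene too. Leave any turquoise look-alike of the cup_blue alone.

How it is judged (in metres and radians):
At the end, for the whole second after the job is handed in: The five pieces stand in their trays as asked, one to a compartment, within 16 mm of its centre along each tray axis, underside 1 to 9 mm above the tray's underside, within 0.12 rad of upright, at rest (0.02 m/s). Black flask and cup upright, within 25 mm of their start (x of flask_grey in the frame of tray_wood between -0.016 and 0.016 m and y of flask_grey in the frame of tray_wood between -0.016 and 0.016 m and (((x of cup_white in the frame of tray_wood between 0.061 and 0.093 m and y of cup_white in the frame of tray_wood between -0.016 and 0.016 m) and (x of cup_blue in the frame of tray_wood between -0.093 and -0.061 m and y of cup_blue in the frame of tray_wood between -0.016 and 0.016 m)) or ((x of cup_white in the frame of tray_wood between -0.093 and -0.061 m and y of cup_white in the frame of tray_wood between -0.016 and 0.016 m) and (x of cup_blue in the frame of tray_wood between 0.061 and 0.093 m and y of cup_blue in the frame of tray_wood between -0.016 and 0.016 m))) and (((x of flask_terracotta in the frame of tray_green between 0.0225 and 0.0545 m and y of flask_terracotta in the frame of tray_green between -0.016 and 0.016 m) and (x of cup_yellow in the frame of tray_green between -0.0545 and -0.0225 m and y of cup_yellow in the frame of tray_green between -0.016 and 0.016 m)) or ((x of flask_terracotta in the frame of tray_green between -0.0545 and -0.0225 m and y of flask_terracotta in the frame of tray_green between -0.016 and 0.016 m) and (x of cup_yellow in the frame of tray_green between 0.0225 and 0.0545 m and y of cup_yellow in the frame of tray_green between -0.016 and 0.016 m))) and z of flask_grey in the frame of tray_wood between 0.001 and 0.009 m and angle between each of flask_grey, cup_white, cup_blue, flask_terracotta, cup_yellow, flask_black, cup_black's own z axis and vertical below 0.12 rad and linear speed of each of flask_grey, cup_white, cup_blue, flask_terracotta, cup_yellow below 0.02 m/s and z of cup_white in the frame of tray_wood between 0.001 and 0.009 m and z of cup_blue in the frame of tray_wood between 0.001 and 0.009 m and z of flask_terracotta in the frame of tray_green between 0.001 and 0.009 m and z of cup_yellow in the frame of tray_green between 0.001 and 0.009 m and distance of each of flask_black, cup_black from where it was at the start of the episode below 0.025 m); the robot touches nothing.
It fails at once if a piece of a set dropped or knocked flying (faster than 0.6 m/s while the fingers do not touch it) ((linear speed of flask_grey above 0.6 m/s and contact force between the fingers and flask_grey below 0.05 N) or (linear speed of flask_terracotta above 0.6 m/s and contact force between the fingers and flask_terracotta below 0.05 N) or (linear speed of cup_white above 0.6 m/s and contact force between the fingers and cup_white below 0.05 N) or (linear speed of cup_blue above 0.6 m/s and contact force between the fingers and cup_blue below 0.05 N) or (linear speed of cup_yellow above 0.6 m/s and contact force between the fingers and cup_yellow below 0.05 N)).
It fails at once if the surplus black flask or black cup moved by more than 25 mm (distance of any of flask_black, cup_black from where it was at the start of the episode above 0.025 m).
It also fails if it takes over 131 s, if anything falls off the work surface, if the arm or the gripper's body presses on something with over 40 N, if the wrist force passes 120 N, or if a joint passes its speed limit or range.

ROBOT

A 6-joint arm with a two-finger parallel gripper is mounted at the origin on the work surface. World frame = base frame: x ahead of the robot, y to its left, z up, the work surface at z = 0. Lengths are in mm, angles in rad, forces in N, time in s.
With the tool pointing down it reaches from about 325 to 875 mm from the base axis. Payload 4.4 kg.
Tool frame: the origin (TCP) lies at the very end of the fingers, on their centre line; the grasp point (between the pads) lies 19 mm behind it; z points along the fingers, y is the line along which they close (so a half turn about z gives the same grasp; the last joint's range is limited). The gripper opens to 85 mm and grips with 20 to 120 N. Pads are 22 mm wide; open, the fingers measure 114 mm over their backs; the gripper's body (76 mm by 85 mm) begins 54 mm behind the grasp point. The pads swing forward as they close: fully open they stand 13 mm farther back than shut.
Start: joints at [1.081, 0.207, 1.542, -0, 1.393, -0.15], TCP at [191.114, 542.312, 231.282] pointing down, gripper open.
Joint ranges: [-2.73, 2.73], [-0.86, 2.22], [0.23, 2.46], [-1.11, 4.25], [0.08, 2.63], [-2.82, 2.82]. Speed limits (rad/s): [2.79, 2.79, 3.14, 3.14, 3.14, 3.14].

INTERFACE

Orientations are given as a unit quaternion [w, x, y, z].
In Python, from workcell import bot, viewer gives the robot as it stands.
- The arm moves only by the tool tcp_steps, called after "Request:" as name([rows], argument=value, ...), one row to a line, values as JSON. Schema: {"type":"object","properties":{"offsets":{"type":"array","items":{"type":"array","items":{"type":"number"},"minItems":6,"maxItems":6},"minItems":1,"maxItems":12},"finger_gap":{"type":"number"},"only":{"type":"string"},"quiet":{"type":"boolean"},"lines":{"type":"string"}},"required":["offsets"],"additionalProperties":false}. offsets is a list of rows, 1 to 12 of them, each of 6 numbers: dx, dy, dz in units of 25 mm, then a rotation vector rx, ry, rz in units of 0.1 rad; each row is the pose to reach, as a shift and turn from the pose commanded when the call began, along the tool's axes at that moment; what a row does not reach only later rows make up. A row lasts 1/12 s, in which the tool goes at most 41.7 mm and 0.125 rad, less where a joint would pass 70% of its speed; a pose out of reach is approached as far as the arm can. finger_gap is the opening from 0.0 (shut) to 1.0 (fully open), set as the call begins (left out keeps the last). The fingers move at their own pace and stop on an object; the grip force is fixed at half the most. Time passes only in rows, so rows that do not move let the fingers close. The tool returns the time, the measured TCP pose, the force, the opening and the grip force at its end. only (a regular expression) keeps the lines of the reply that match it, lines (a string "A,B") keeps lines A to B, and quiet returns only ok. Input that does not fit is refused with a message, and nothing moves.
- bot.observe(): the state, without advancing time (a new reading comes with each control period).
- viewer.read_camera(name): name is "scene" or "top" or "wrist"; returns a dict with "pixels" (384x512x3 uint8, red, green, blue), "fx", "fy", "cx", "cy" (pixels), "rvec" (rotation vector, rad) and "tvec" (3), from world to camera coordinates, as OpenCV has them; the wrist camera has in their place "hand_eye" (4x4, takes a point from camera to tool coordinates, whose origin is the TCP and whose axes are the flange's). Camera axes: x right, y down, z forward; pixel columns grow to the right and rows downward; lengths in mm; the calibration is good to about 2 mm. A picture is of the moment at which its call begins: read the wrist's pose just before it. There is no depth.
- bot.finish_job(): hands the job in; it is judged then, once.
Trained networks look in a picture, given as the dict that the camera call returned (one of the last four; its "shot" number tells which), for a name from the list of things; names that differ only in an ending like _2 or _b are one class to them, and where a whole thing is asked for, a point or a joint stands for the part that bears it (a point fixed in the world has none). Each returns a list of dicts, best first, with "p" (0 to 1); they miss things now and then, are a little off and sometimes report something else, mostly with a low value. They report only what shows in the picture. A call takes as long as a camera call. They do not tell look-alikes from the thing itself.
- viewer.regions_of(picture, name): "pixels" (384x512 bool, what is visible of it) and "bbox" ([left, top, width, height] in pixels, round what is visible of it).
- viewer.pinpoint(picture, name): "pixel" ([column, row] in pixels: a listed point, or the origin of a listed thing).
The state is a dict: "time_s": time; "joints": joint angles; "joint_vel": joint speeds; "effort": joint torques, N m; "ee_pos": TCP position; "orientation": TCP orientation; "wrist_force": force on the tool from outside, world axes, zero at the start; "torque": the same for the moment, N m; "gripper_width": opening from 0.0 (shut) to 1.0 (fully open); "gripper_force": force on a finger pad.
Only numpy, scipy, OpenCV 4.12 (cv2) and the standard library are available. Lean on these libraries where they do the work, as an engineer would, in place of code of your own. Each camera call takes 0.05 s, during which the arm holds its last target. There are 200 camera calls.

## Working session

There is one attempt and no reset: what is moved stays moved. The work goes in short steps, Python scripts to look and compute and a tool call to move; the robot and the scene stay as the last step left them, time stands still between calls to the robot, and variables do not carry over. Pictures are saved under pics/ and viewed, at most 17 in all, crops included, and the job is handed in when it is done.

```bash
mkdir -p pics; ls; cat > h.py <<'E'
import numpy as np, cv2
from workcell import bot, viewer
from scipy.spatial.transform import Rotation as R
def cam(name):
    s=bot.observe(); p=viewer.read_camera(name)
    K=np.array([[p['fx'],0,p['cx']],[0,p['fy'],p['cy']],[0,0,1.]])
    if name=='wrist':
        q=s['orientation']; T=np.eye(4); T[:3,:3]=R.from_quat([q[1],q[2],q[3],q[0]]).as_matrix(); T[:3,3]=s['ee_pos']
        M=np.linalg.inv(T@np.array(p['hand_eye']))
    else:
        M=np.eye(4); M[:3,:3]=cv2.Rodrigues(np.array(p['rvec'],float))[0]; M[:3,3]=np.ravel(p['tvec'])
    return p,K,M
def save(p,n): cv2.imwrite('pics/'+n,p['pixels'][:,:,::-1])
def tri(obs):  # list of (K,M,pixel)
    A=[]
    for K,M,u in obs:
        P=K@M[:3]; A+= [u[0]*P[2]-P[0],u[1]*P[2]-P[1]]
    A=np.array(A); A/=np.linalg.norm(A[:,:3],axis=1)[:,None]
    return np.linalg.lstsq(A[:,:3],-A[:,3],rcond=None)[0]
def atz(K,M,u,z):
    d=M[:3,:3].T@np.linalg.inv(K)@[u[0],u[1],1]; c=-M[:3,:3].T@M[:3,3]
    return c+d*(z-c[2])/d[2]
def proj(K,M,X):
    x=K@(M[:3,:3]@X+M[:3,3]); return x[:2]/x[2]
E
cat > a.py <<'E'
from h import *
names='flask_grey flask_terracotta cup_white cup_blue cup_yellow flask_black cup_black tray_wood tray_green'.split()
for c in ['top','scene']:
    p,K,M=cam(c); save(p,c+'0.png')
    print(c,'campos',(-M[:3,:3].T@M[:3,3]).round())
    for n in names:
        for d in viewer.pinpoint(p,n)[:5]:
            if d['p']>.2: print(n,round(d['p'],2),np.round(d['pixel'],1),atz(K,M,d['pixel'],0).round()[:2])
s=bot.observe();print(s)
E
python3 a.py
```

```text
pics
top campos [ 424.   -9. 1177.]
flask_grey 0.59 [299.5 204. ] [ 572. -125.]
flask_terracotta 0.63 [255.8 242.2] [468.  -5.]
cup_white 0.91 [216.5 164.2] [683. 104.]
cup_white 0.41 [259.  209.5] [556. -14.]
cup_blue 0.79 [251.9 162.4] [688.   6.]
cup_blue 0.64 [180.5 149. ] [726. 206.]
cup_blue 0.63 [285.4 125.2] [796. -88.]
cup_yellow 0.67 [295.8 256.2] [ 431. -113.]
cup_yellow 0.46 [299.9 202.7] [ 575. -126.]
flask_black 0.74 [297.5 159.4] [ 697. -121.]
cup_black 0.82 [256.5 209.5] [556.  -7.]
cup_black 0.54 [294.6 254.9] [ 434. -110.]
tray_wood 0.92 [361. 216.] [ 539. -291.]
tray_green 0.74 [138.1 220.2] [526. 316.]
scene campos [1147.  553.  878.]
flask_grey 0.91 [241.7 179.3] [ 573. -109.]
flask_terracotta 0.66 [299.2 178.4] [453.  -1.]
cup_white 0.78 [270.  243.6] [672. 105.]
cup_blue 0.85 [284.1 280.2] [721. 201.]
cup_blue 0.84 [237.2 224.6] [691.   5.]
cup_blue 0.8 [182.9 225.7] [794. -87.]
cup_yellow 0.93 [271.4 156.4] [ 446. -120.]
flask_black 0.74 [201.4 197.2] [ 698. -132.]
flask_black 0.55 [213.  142.4] [ 531. -286.]
cup_black 0.57 [271.5 195.3] [555.  -8.]
tray_wood 0.85 [215.8 142.1] [ 524. -281.]
tray_green 0.75 [375.8 262.8] [527. 317.]
{'time_s': 1.0, 'joints': array([ 1.08148199e+00,  2.06542303e-01,  1.54147361e+00, -1.12144569e-05,
        1.39349951e+00, -1.50468620e-01]), 'joint_vel': array([ 6.57164431e-05, -1.59000140e-03, -3.47559121e-04, -6.80902689e-04,
        2.51225835e-04,  2.51301338e-03]), 'effort': array([ 1.87829773e-04, -3.83065152e+01, -2.91975725e+01, -1.88181311e-04,
        7.21726392e-04,  1.95976799e-05]), 'ee_pos': array([191.13455192, 542.32163056, 231.32701387]), 'orientation': array([1.73834776e-05, 1.68612526e-01, 9.85682411e-01, 3.49237234e-05]), 'wrist_force': array([1.11213935, 0.14443438, 0.01870944]), 'torque': array([-0.05051677,  0.03361364, -0.01059024]), 'gripper_force': 0.0, 'gripper_width': 1.001597551453654}
```

View pics/top0.png

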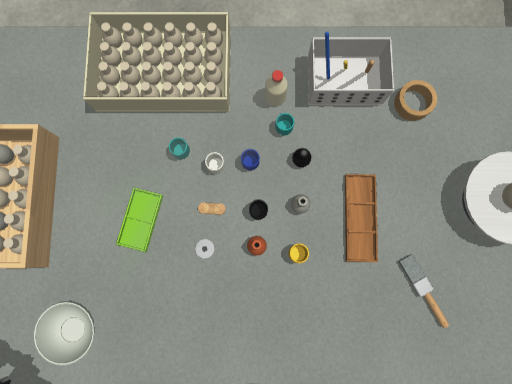

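View pics/scene0.png

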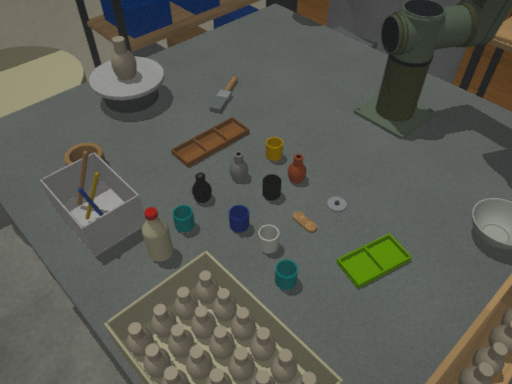

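The top view shows these, as (column, row):
- **Cups:** blue at (251,160), white (214,163), yellow (299,253), black (259,210).
- **Flasks:** grey at (301,204), terracotta (257,245), black (302,158).
- **Trays:** wooden at (361,218), green at (140,219).

What could be confused:
- **Blue cup:** dark blue (251,160), versus turquoise (179,149) and turquoise (285,124). I choose (251,160).
- **Grey flask:** (301,204), versus the crate flasks (160,60), the bottle (276,88) and the plate flask (508,195). I choose (301,204).
- **Yellow, white and terracotta:** one of each.

Next I fit silhouettes in both views, with height left free.

```bash
cat > fit.py <<'E'
from h import *
from scipy.optimize import least_squares
D=np.array([[np.cos(a),np.sin(a)] for a in np.arange(16)*np.pi/8])
def ring(r,z): a=np.arange(48)*np.pi/24; return np.c_[r*np.cos(a),r*np.sin(a),0*a+z]
CUP=np.r_[ring(25,0),ring(25,55)]
FL=np.r_[ring(19,0),ring(24,12),ring(26,26),ring(24,38),ring(12.5,56),ring(12.5,84)]
def tray(L): return np.array([[sx*L/2,sy*41,z] for sx in(-1,1) for sy in(-1,1) for z in(0,18)],float)
G={'flask_grey':(FL,(572,-118)),'flask_terracotta':(FL,(460,-3)),'cup_white':(CUP,(678,104)),'cup_blue':(CUP,(690,5)),'cup_yellow':(CUP,(438,-115)),
'flask_black':(FL,(697,-125)),'cup_black':(CUP,(556,-8)),'tray_wood':(tray(236),(535,-288)),'tray_green':(tray(159),(526,316))}
def mask(p,K,M,n,xy):
    u=proj(K,M,np.array([*xy,25 if 'tray' not in n else 9]))
    best=None
    for d in viewer.regions_of(p,n):
        m=np.asarray(d['pixels']); c=np.argwhere(m).mean(0)[::-1]; e=np.hypot(*(c-u))
        if e<12 and (best is None or d['p']>best[0]): best=(d['p'],m)
    return best
if __name__=='__main__':
    V=[cam('top'),cam('scene')]
    for n,(P,xy) in G.items():
        S=[]
        for p,K,M in V:
            b=mask(p,K,M,n,xy)
            if b is None: print(n,'missing',p['shot']); continue
            # largest component
            k,l,st,_=cv2.connectedComponentsWithStats(b[1].astype(np.uint8)); m=l==1+np.argmax(st[1:,4])
            px=np.argwhere(m)[:,::-1]; S.append((K,M,(px@D.T).max(0)+.5*np.abs(D).max(1)))
        tr='tray' in n
        def f(v):
            c,s=np.cos(v[3]),np.sin(v[3]); Q=P@np.array([[c,s,0],[-s,c,0],[0,0,1]])+v[:3]
            r=[]
            for K,M,h in S:
                x=(Q@M[:3,:3].T+M[:3,3])@K.T; x=x[:,:2]/x[:,2:]
                r.append((x@D.T).max(0)-h+0)
            return np.r_[np.concatenate(r),0 if tr else v[3]]
        o=least_squares(f,[*xy,0,0],x_scale=[10,10,10,.1],loss='soft_l1')
        print(n,o.x.round(2),'rms',np.sqrt((f(o.x)**2).mean()).round(2))
    p=V[0][0]['pixels'][110:280,120:400]; cv2.imwrite('pics/crop1.png',cv2.resize(p,None,fx=2.8,fy=2.8,interpolation=2)[:,:,::-1])
E
python3 fit.py
```

```text
flask_grey [ 5.7115e+02 -1.2428e+02  1.0600e+00 -1.5000e-01] rms 0.43
flask_terracotta [ 4.6055e+02 -7.6300e+00 -1.4400e+00 -1.0000e-02] rms 0.53
cup_white [ 6.8041e+02  1.0533e+02  2.8600e+00 -3.0000e-02] rms 0.45
cup_blue [6.9088e+02 1.0740e+01 2.3500e+00 7.0000e-02] rms 0.6
cup_yellow [ 4.4018e+02 -1.1723e+02  1.4200e+00 -9.0000e-02] rms 0.5
flask_black [ 6.9780e+02 -1.3015e+02 -6.0000e-01 -1.0000e-02] rms 0.56
cup_black missing 4
cup_black [554.24 -10.97 -17.39  -0.  ] rms 0.26
tray_wood [ 5.3564e+02 -2.9014e+02 -3.0900e+00 -2.0000e-02] rms 0.87
tray_green [ 5.2922e+02  3.0856e+02 -1.5500e+00 -2.3000e-01] rms 1.01
```

View pics/crop1.png

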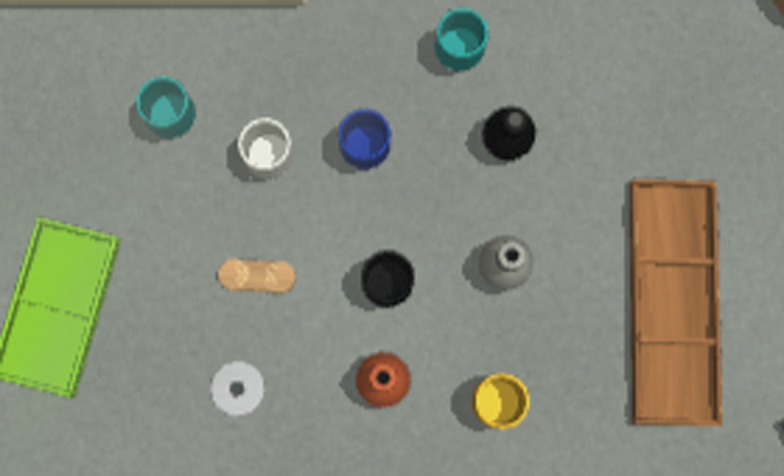

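The crop confirms the choice: dark blue cup at (364,138), turquoise look-alikes at (163,107) and (461,39). Fitted heights come out within about 3 mm of the table for the five pieces, the trays and the black flask. The black cup was missed by the network in one view, so its height isn't fixed yet.

Next I move over the green tray, turning the tool so that tool y = world Y.

Units first: shifts go in units of 25 mm and turns go in units of 0.1 rad. So -107 mm is -4.28, -396 mm is -15.84, -0.339 rad is -3.39.

Request:
tcp_steps([
  [-15.84, -4.28, -2.8, 0, 0, -3.39],
  [-15.84, -4.28, -2.8, 0, 0, -3.39],
  [-15.84, -4.28, -2.8, 0, 0, -3.39],
  [-15.84, -4.28, -2.8, 0, 0, -3.39],
  [-15.84, -4.28, -2.8, 0, 0, -3.39],
  [-15.84, -4.28, -2.8, 0, 0, -3.39],
  [-15.84, -4.28, -2.8, 0, 0, -3.39],
  [-15.84, -4.28, -2.8, 0, 0, -3.39],
  [-15.84, -4.28, -2.8, 0, 0, -3.39],
  [-15.84, -4.28, -2.8, 0, 0, -3.39],
  [-15.84, -4.28, -2.8, 0, 0, -3.39],
  [-15.84, -4.28, -2.8, 0, 0, -3.39],
])

```text
time_s: 3.0
ee_pos: [531.5, 307.8, 301.6]
orientation: [0.001, 0.002, 1.0, 0.0]
wrist_force: [-0.6, -0.1, 0.8]
gripper_width: 1.003
gripper_force: 0.0
```

Request:
tcp_steps([
  [0, 0, 0, 0, 0, 0],
  [0, 0, 0, 0, 0, 0],
])

```text
time_s: 3.17
ee_pos: [527.7, 310.6, 300.8]
orientation: [-0.001, -0.001, 1.0, 0.0]
wrist_force: [0.7, 0.6, 0.8]
gripper_width: 1.0
gripper_force: 0.0
```

```bash
python3 - <<'E'
from h import *
p,K,M=cam('wrist'); save(p,'w1.png'); s=bot.observe(); print(s['ee_pos'],s['orientation'],s['joints'],M[:3],np.array(p['hand_eye']).round(2),K[0])
for d in viewer.pinpoint(p,'tray_green')[:2]: print(d, atz(K,M,d['pixel'],5))
E
```

```text
[527.48986261 310.84355516 300.7871009 ] [-7.14077780e-04 -1.08599268e-03  9.99999155e-01 -1.78035654e-05] [ 3.90982274e-01  2.43444488e-01  1.35423829e+00  5.10062824e-04
  1.54524439e+00 -1.18199941e+00] [[-1.02142322e-03  9.99999414e-01  3.59968576e-04 -3.09396668e+02]
 [ 9.48176826e-01  8.54113189e-04  3.17741999e-01 -5.64065469e+02]
 [ 3.17741505e-01  6.65862916e-04 -9.48177142e-01  2.78255597e+02]] [[  -0.     -0.95   -0.32   81.81]
 [   1.     -0.      0.     -0.79]
 [  -0.     -0.32    0.95 -142.29]
 [   0.      0.      0.      1.  ]] [312.3628485    0.         256.40792157]
{'pixel': [255.4, 147.9], 'p': 0.6} [525.81207502 308.50979183   5.        ]
```

View pics/w1.png

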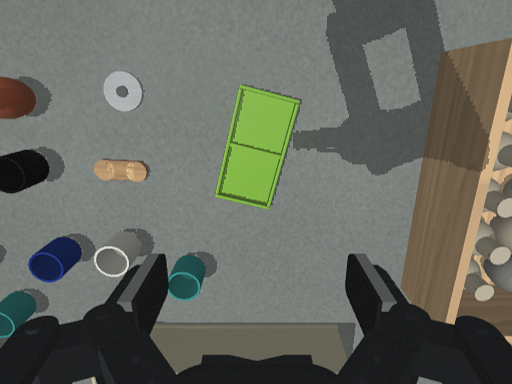

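The wrist view shows the green tray at (258,147), clear, with nothing in it. White cup at (115,250), blue at (55,258), turquoise at (187,277). Next, refit the tray from the wrist view together with the fixed cameras.

```bash
cat > wf.py <<'E'
import sys
from fit import *
def run(n,xy,cams=('wrist','top'),yaw0=0):
    P=G[n][0]; S=[]
    for c in cams:
        p,K,M=cam(c); b=mask(p,K,M,n,xy)
        if b is None:
            print('missing',c); continue
        k,l,st,_=cv2.connectedComponentsWithStats(b[1].astype(np.uint8)); m=l==1+np.argmax(st[1:,4])
        px=np.argwhere(m)[:,::-1]; S.append((K,M,(px@D.T).max(0)+.5*np.abs(D).max(1)))
    def f(v):
        c,s=np.cos(v[3]),np.sin(v[3]); Q=P@np.array([[c,s,0],[-s,c,0],[0,0,1]])+v[:3]; r=[]
        for K,M,h in S:
            x=(Q@M[:3,:3].T+M[:3,3])@K.T; x=x[:,:2]/x[:,2:]; r.append((x@D.T).max(0)-h)
        return np.r_[np.concatenate(r),0 if 'tray' in n else v[3]]
    o=least_squares(f,[*xy,0,yaw0],x_scale=[10,10,10,.1],loss='soft_l1'); r=f(o.x)
    print(n,o.x.round(2),'rms',np.sqrt((r**2).mean()).round(2))
    return o.x
if __name__=='__main__': run(sys.argv[1],(float(sys.argv[2]),float(sys.argv[3])))
E
python3 wf.py tray_green 529 309; python3 - <<'E'
from h import *
p,K,M=cam('wrist'); hsv=cv2.cvtColor(p['pixels'],cv2.COLOR_RGB2HSV)
m=cv2.inRange(hsv,(35,120,60),(55,255,255)); c=max(cv2.findContours(m,0,2)[0],key=cv2.contourArea)
b=cv2.boxPoints(cv2.minAreaRect(c)); X=np.array([atz(K,M,u,18) for u in b]); print(b,X.round(1)); print(X.mean(0))
a=cv2.approxPolyDP(c,8,True)[:,0].astype(float); X=np.array([atz(K,M,u,18) for u in a]); print(X.round(1)); print(X.mean(0)); print(np.linalg.norm(X-np.roll(X,1,0),axis=1))
E
```

```text
missing wrist
tray_green [ 5.3389e+02  3.1974e+02 -4.0670e+01 -2.4000e-01] rms 0.51
[[211.64708 194.41177]
 [239.41177  83.35295]
 [299.6471   98.41177]
 [271.8824  209.4706 ]] [[591.9 245.5  18. ]
 [441.  287.9  18. ]
 [459.4 366.2  18. ]
 [615.1 332.6  18. ]]
[526.87359504 308.07037022  18.        ]
[[441.8 288.7  18. ]
 [592.8 250.3  18. ]
 [612.8 326.9  18. ]
 [461.4 365.4  18. ]]
[527.21378464 307.8370401   18.        ]
[ 79.25757248 155.83381979  79.18477196 156.21866892]
```

Request:
tcp_steps([
  [2.28, -12.72, 0, 0, 0, 0],
  [2.28, -12.72, 0, 0, 0, 0],
  [2.28, -12.72, 0, 0, 0, 0],
  [2.28, -12.72, 0, 0, 0, 0],
  [2.28, -12.72, 0, 0, 0, 0],
  [2.28, -12.72, 0, 0, 0, 0],
  [2.28, -12.72, 0, 0, 0, 0],
  [2.28, -12.72, 0, 0, 0, 0],
  [2.28, -12.72, 0, 0, 0, 0],
  [2.28, -12.72, 0, 0, 0, 0],
  [2.28, -12.72, 0, 0, 0, 0],
], lines="1,2")

```text
time_s: 4.43
ee_pos: [472.2, -7.8, 301.5]
```

```bash
cat > wall.py <<'E'
from wf import *
V=[cam(c) for c in ('wrist','top','scene')]; save(V[0][0],sys.argv[1])
print(bot.observe()['ee_pos'].round(1))
for n in sys.argv[2:]:
    P,xy=G[n]; S=[]; w=''
    for (p,K,M),c in zip(V,'wts'):
        b=mask(p,K,M,n,xy)
        if b is None: continue
        px=np.argwhere(b[1])[:,::-1]
        if c=='w' and (px.min()<2 or px[:,0].max()>509 or px[:,1].max()>381): continue
        w+=c; S.append((K,M,(px@D.T).max(0)+.5*np.abs(D).max(1)))
    def f(v):
        c,s=np.cos(v[3]),np.sin(v[3]); Q=P@np.array([[c,s,0],[-s,c,0],[0,0,1]])+v[:3]; r=[]
        for K,M,h in S:
            x=(Q@M[:3,:3].T+M[:3,3])@K.T; x=x[:,:2]/x[:,2:]; r.append((x@D.T).max(0)-h)
        return np.r_[np.concatenate(r),0 if 'tray' in n else v[3]]
    o=least_squares(f,[*xy,0,0],x_scale=[10,10,10,.1],loss='soft_l1'); r=f(o.x)
    print(n,w,o.x.round(2),'rms',np.sqrt((r**2).mean()).round(2))
E
python3 wall.py w2.png flask_terracotta flask_grey cup_yellow cup_white cup_blue cup_black flask_black tray_wood
```

```text
[472.3  -6.9 301.3]
flask_terracotta w [457.93  -9.12   7.68  -0.  ] rms 0.31
flask_grey wts [ 5.7050e+02 -1.2711e+02 -2.6600e+00 -2.0000e-01] rms 2.29
cup_yellow wts [ 4.3946e+02 -1.1889e+02 -1.7500e+00  6.0000e-02] rms 2.26
cup_white wts [ 6.8115e+02  1.0499e+02 -3.2000e-01  6.8000e-01] rms 0.9
cup_blue wts [6.9011e+02 9.4700e+00 1.0000e-01 2.6000e-01] rms 0.91
cup_black ws [ 5.5342e+02 -1.3890e+01 -2.9000e-01  3.1000e-01] rms 0.81
flask_black wts [ 6.9713e+02 -1.3005e+02 -1.3100e+00  1.6000e-01] rms 0.57
tray_wood wts [ 5.3621e+02 -2.9089e+02 -3.6300e+00 -3.0000e-02] rms 0.8
```

View pics/w2.png

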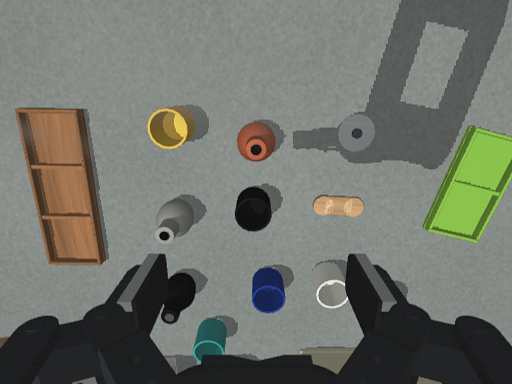

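Wrist view: terracotta flask neck at (257,149), yellow (170,128), grey neck (165,236), black cup (253,208), blue (268,290), white (331,290), wooden tray (60,187). Heights fit to about 0, except terracotta at about 8 mm from the wrist view alone and −1.4 mm from the fixed pair. I start with the terracotta flask.

Converted, 244 mm is 9.76, 238 mm is 9.52.

Request:
tcp_steps([
  [0.4, -0.04, 1.64, 0, 0, 0],
  [0.4, -0.04, 3.28, 0, 0, 0],
  [0.4, -0.04, 4.92, 0, 0, 0],
  [0.4, -0.04, 6.56, 0, 0, 0],
  [0.4, -0.04, 8, 0, 0, 0],
  [0.4, -0.04, 9, 0, 0, 0],
  [0.4, -0.04, 9.52, 0, 0, 0],
  [0.4, -0.04, 9.76, 0, 0, 0],
  [0.4, -0.04, 9.76, 0, 0, 0],
  [0.4, -0.04, 9.76, 0, 0, 0],
])

```text
time_s: 6.62
ee_pos: [462.9, -9.4, 57.9]
orientation: [0.001, -0.0, 1.0, -0.0]
wrist_force: [0.6, 0.4, 0.6]
gripper_width: 1.0
gripper_force: 0.0
```

Request:
tcp_steps([
  [0, 0, 0, 0, 0, 0],
  [0, 0, 0, 0, 0, 0],
  [0, 0, 0, 0, 0, 0],
  [0, 0, 0, 0, 0, 0],
  [0, 0, 0, 0, 0, 0],
  [0, 0, 0, 0, 0, 0],
], finger_gap=0.0)

```text
time_s: 7.12
ee_pos: [462.7, -9.2, 58.1]
orientation: [0.001, -0.0, 1.0, -0.0]
wrist_force: [-0.2, 0.3, 4.7]
gripper_width: 0.271
gripper_force: 58.9
```

Request:
tcp_steps([
  [0, 0, -1.2, 0, 0, 0],
  [-0.12, 0.32, -2.6, 0, 0, 0],
  [-0.4, 1.2, -3, 0, 0, 0],
  [-0.88, 2.6, -3, 0, 0, 0],
  [-1.4, 4.12, -3, 0, 0, 0],
  [-1.92, 5.68, -3, 0, 0, 0],
  [-2.4, 7.2, -3, 0, 0, 0],
  [-2.88, 8.72, -3, 0, 0, 0],
  [-3.36, 10.2, -3, 0, 0, 0],
  [-3.8, 11.4, -3, 0, 0, 0],
  [-4.12, 12.32, -3, 0, 0, 0],
  [-4.12, 12.32, -3, 0, 0, 0],
])

```text
time_s: 8.12
ee_pos: [565.6, 303.5, 131.7]
orientation: [0.001, -0.002, 1.0, 0.001]
wrist_force: [-0.3, -1.3, -1.0]
gripper_width: 0.275
gripper_force: 59.5
```

Request:
tcp_steps([
  [0, 0, 0, 0, 0, 0],
  [0, 0, 0, 0, 0, 0],
])

```text
time_s: 8.28
ee_pos: [564.1, 298.0, 131.2]
orientation: [-0.001, -0.0, 1.0, -0.001]
wrist_force: [0.4, -0.4, -1.7]
gripper_width: 0.269
gripper_force: 59.5
```

Converted, 67 mm is 2.68, -2 mm is -0.08.

Request:
tcp_steps([
  [-0.08, 0, 1, 0, 0, 0],
  [-0.08, 0, 1.92, 0, 0, 0],
  [-0.08, 0, 2.32, 0, 0, 0],
  [-0.08, 0, 2.52, 0, 0, 0],
  [-0.08, 0, 2.64, 0, 0, 0],
  [-0.08, 0, 2.68, 0, 0, 0],
  [-0.08, 0, 2.68, 0, 0, 0],
])

```text
time_s: 8.87
ee_pos: [567.8, 298.7, 66.3]
orientation: [0.001, 0.0, 1.0, 0.0]
wrist_force: [0.9, -0.4, -1.5]
gripper_width: 0.274
gripper_force: 59.5
```

```bash
python3 - <<'E'
from h import *
p,K,M=cam('wrist'); save(p,'w3.png')
E
```

```text
(no output)
```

View pics/w3.png

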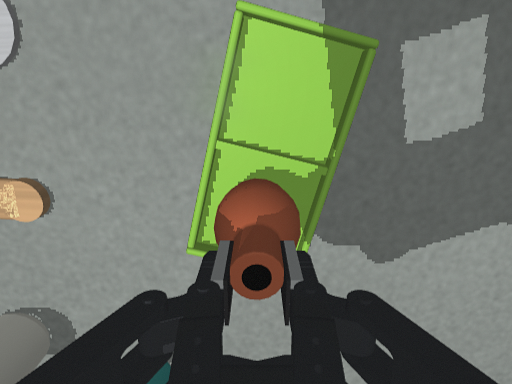

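The flask is in the far green compartment, belly at (257,215) and roughly central between the walls. I lower it the last 2 mm, release, and check the force.

Converted, 2 mm is 0.08, 1 mm is 0.04.

Request:
tcp_steps([
  [0, 0, 0.04, 0, 0, 0],
  [0, 0, 0.08, 0, 0, 0],
  [0, 0, 0.08, 0, 0, 0],
], lines="2,4")

```text
ee_pos: [567.3, 299.0, 63.8]
orientation: [0.0, -0.0, 1.0, 0.0]
wrist_force: [-0.0, 0.7, -2.1]
```

Request:
tcp_steps([
  [0, 0, 0, 0, 0, 0],
  [0, 0, 0, 0, 0, 0],
  [0, 0, 0, 0, 0, 0],
  [0, 0, 0, 0, 0, 0],
  [0, 0, 0, 0, 0, 0],
], finger_gap=1.0)

```text
time_s: 9.58
ee_pos: [567.2, 298.9, 63.5]
orientation: [0.0, -0.0, 1.0, 0.0]
wrist_force: [0.1, 0.7, -0.5]
gripper_width: 0.957
gripper_force: 0.0
```

Request:
tcp_steps([
  [0, 0, -0.8, 0, 0, 0],
  [0, 0, -2.4, 0, 0, 0],
  [0, 0, -3.6, 0, 0, 0],
  [0, 0, -4, 0, 0, 0],
], lines="2,2")

```text
ee_pos: [570.4, 300.1, 169.7]
```

Converted, -194 mm is -7.76, -114 mm is -4.56.

Request:
tcp_steps([
  [-0.72, -1.2, 0, 0, 0, 0],
  [-1.52, -2.6, 0, 0, 0, 0],
  [-2.36, -4, 0, 0, 0, 0],
  [-3.2, -5.4, 0, 0, 0, 0],
  [-4, -6.8, 0.8, 0, 0, 0],
  [-4.56, -7.76, 1.6, 0, 0, 0],
  [-4.56, -7.76, 2, 0, 0, 0],
  [-4.56, -7.76, 2, 0, 0, 0],
  [-4.56, -7.76, 2, 0, 0, 0],
], lines="1,2")

```text
time_s: 10.67
ee_pos: [679.7, 105.0, 111.5]
```

```bash
python3 wall.py w4.png cup_white flask_terracotta
```

```text
[681.4 106.4 114.7]
cup_white ws [ 6.8097e+02  1.0410e+02 -2.9100e+00  3.3000e-01] rms 1.0Traceback (most recent call last):
  File "wall.py", line 17, in <module>
    o=least_squares(f,[*xy,0,0],x_scale=[10,10,10,.1],loss='soft_l1'); r=f(o.x)
    return func(*args, **kwargs)
    vector_fun = VectorFunction(
        fun_wrapped,
    ...<6 lines>...
        workers=workers
    )
    self._update_fun()
    ~~~~~~~~~~~~~~~~^^
    self.f = self.fun_wrapped(xp_copy(self.x))
             ~~~~~~~~~~~~~~~~^^^^^^^^^^^^^^^^^
    return np.atleast_1d(self.fun(x))
                         ~~~~~~~~^^^
    return self.f(x, *self.args, **self.kwargs)
           ~~~~~~^^^^^^^^^^^^^^^^^^^^^^^^^^^^^^
  File "wall.py", line 16, in f
    return np.r_[np.concatenate(r),0 if 'tray' in n else v[3]]
                 ~~~~~~~~~~~~~~^^^
ValueError: need at least one array to concatenate
```

View pics/w4.png

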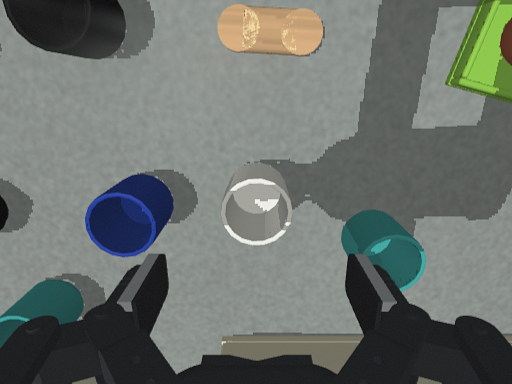

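The white cup is at (256,210) between the fingers, with clearance on both sides. I descend and grip.

Converted, 92 mm is 3.68, 25 mm is 1.

Request:
tcp_steps([
  [0, -0.04, 1, 0, 0, 0],
  [0, -0.04, 2.2, 0, 0, 0],
  [0, -0.04, 3.12, 0, 0, 0],
  [0, -0.04, 3.52, 0, 0, 0],
  [0, -0.04, 3.68, 0, 0, 0],
  [0, -0.04, 3.68, 0, 0, 0],
  [0, -0.04, 3.68, 0, 0, 0],
], lines="1,3")

```text
time_s: 11.7
ee_pos: [682.4, 103.9, 22.8]
orientation: [0.001, -0.0, 1.0, 0.0]
```

Request:
tcp_steps([
  [0, 0, 0, 0, 0, 0],
  [0, 0, 0, 0, 0, 0],
  [0, 0, 0, 0, 0, 0],
  [0, 0, 0, 0, 0, 0],
  [0, 0, 0, 0, 0, 0],
], finger_gap=0.0)

```text
time_s: 12.12
ee_pos: [682.5, 104.0, 23.4]
orientation: [0.002, -0.0, 1.0, 0.0]
wrist_force: [-1.0, -0.0, 6.0]
gripper_width: 0.574
gripper_force: 62.1
```

Converted, -368 mm is -14.72, -334 mm is -13.36.

Request:
tcp_steps([
  [0, 0, -1.2, 0, 0, 0],
  [0, 0, -2.6, 0, 0, 0],
  [0.2, -0.8, -3.8, 0, 0, 0],
  [0.44, -2.24, -4.2, 0, 0, 0],
  [0.72, -3.76, -4.2, 0, 0, 0],
  [1, -5.36, -4.2, 0, 0, 0],
  [1.28, -6.96, -4.2, 0, 0, 0],
  [1.56, -8.56, -4.2, 0, 0, 0],
  [1.84, -10.16, -4.2, 0, 0, 0],
  [2.12, -11.76, -4.2, 0, 0, 0],
  [2.4, -13.36, -4.2, 0, 0, 0],
  [2.6, -14.72, -4.2, 0, 0, 0],
], lines="2,2")

```text
ee_pos: [614.7, -266.8, 125.7]
```

Request:
tcp_steps([
  [0.16, -0.8, 0, 0, 0, 0],
  [0.2, -1.12, 0, 0, 0, 0],
  [0.2, -1.12, 0, 0, 0, 0],
  [0.2, -1.12, 0, 0, 0, 0],
], lines="2,2")

```text
ee_pos: [610.9, -291.2, 125.7]
```

```bash
python3 - <<'E'
from h import *
p,K,M=cam('wrist'); save(p,'w5.png'); print(bot.observe()['ee_pos'])
# predicted tray top corners
for x,y in [(-118,-41),(-118,41),(118,41),(118,-41)]:
    c,s=np.cos(-.025),np.sin(-.025); print(proj(K,M,np.array([536+c*x-s*y,-290.5+s*x+c*y,18])).round(), end='')
E
```

```text
[ 611.19550043 -290.37122005  125.73277528]
[199. -96.][326. -92.][301. 238.][208. 236.]
```

View pics/w5.png

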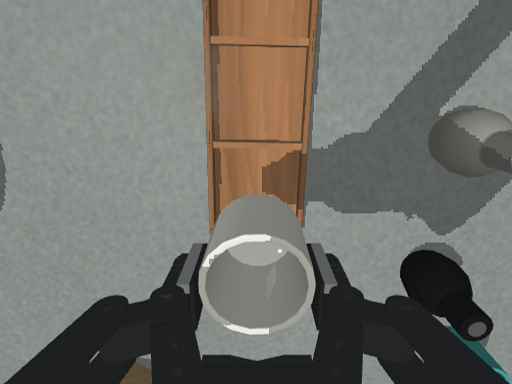

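The tray shows with its far divider at row 145, columns 212–304; the cup (255,285) is held upright over the far end. Check the divider position numerically.

```bash
python3 - <<'E'
from h import *
p,K,M=cam('wrist')
for u in [(209,145),(305,145),(207,42),(312,42)]: print(atz(K,M,u,18).round(1))
print(bot.observe()['ee_pos'])
E
```

```text
[ 572.9 -329.1   18. ]
[ 572.8 -252.    18. ]
[ 497.8 -326.9   18. ]
[ 497.7 -250.6   18. ]
[ 611.43610221 -290.02457056  125.90130365]
```

Request:
tcp_steps([
  [-0.08, -0.04, 1.2, 0, 0, 0],
  [-0.08, -0.04, 2.6, 0, 0, 0],
  [-0.08, -0.04, 3.4, 0, 0, 0],
  [-0.08, -0.04, 3.68, 0, 0, 0],
  [-0.08, -0.04, 3.8, 0, 0, 0],
  [-0.08, -0.04, 3.84, 0, 0, 0],
  [-0.08, -0.04, 3.88, 0, 0, 0],
  [-0.08, -0.04, 3.88, 0, 0, 0],
], lines="2,4")

```text
ee_pos: [614.8, -293.8, 31.5]
orientation: [0.002, -0.0, 1.0, -0.001]
wrist_force: [0.6, 0.6, -2.3]
```

Converted, 3 mm is 0.12, 2 mm is 0.08.

Request:
tcp_steps([
  [0, 0.04, 0.04, 0, 0, 0],
  [0, 0.08, 0.08, 0, 0, 0],
  [0, 0.08, 0.12, 0, 0, 0],
  [0, 0.08, 0.12, 0, 0, 0],
], lines="2,4")

```text
ee_pos: [614.1, -291.6, 28.4]
orientation: [0.001, -0.0, 1.0, -0.0]
wrist_force: [-1.8, 1.3, 4.2]
```

Request:
tcp_steps([
  [0, 0, 0, 0, 0, 0],
  [0, 0, 0, 0, 0, 0],
  [0, 0, 0, 0, 0, 0],
  [0, 0, 0, 0, 0, 0],
  [0, 0, 0, 0, 0, 0],
], finger_gap=1.0, lines="2,6")

```text
ee_pos: [613.0, -291.2, 26.1]
orientation: [-0.0, -0.0, 1.0, 0.0]
wrist_force: [0.0, -0.0, -1.0]
gripper_width: 1.007
gripper_force: 0.0
```

Request:
tcp_steps([
  [0, 0, -0.6, 0, 0, 0],
  [0, 0, -2, 0, 0, 0],
  [0, 0, -3.4, 0, 0, 0],
  [0.8, 0.8, -4, 0, 0, 0],
  [1.92, 1.92, -4, 0, 0, 0],
  [3.04, 3.04, -4, 0, 0, 0],
  [4.16, 4.16, -4, 0, 0, 0],
  [5.28, 5.28, -4, 0, 0, 0],
  [6.4, 6.36, -3.6, 0, 0, 0],
  [7, 6.92, -3.2, 0, 0, 0],
  [7, 6.92, -3.2, 0, 0, 0],
  [7, 6.92, -3.2, 0, 0, 0],
], lines="1,2")

```text
time_s: 15.97
ee_pos: [437.4, -117.5, 106.7]
```

```bash
python3 - <<'E'
from h import *
p,K,M=cam('wrist'); save(p,'w6.png'); print(bot.observe()['ee_pos'])
for z in (0,55): print(proj(K,M,np.array([439.5,-118,z])))
E
```

```text
[ 439.14106697 -118.69978196  107.57039318]
[256.72100378 192.9847342 ]
[256.80193727 219.03355252]
```

View pics/w6.png

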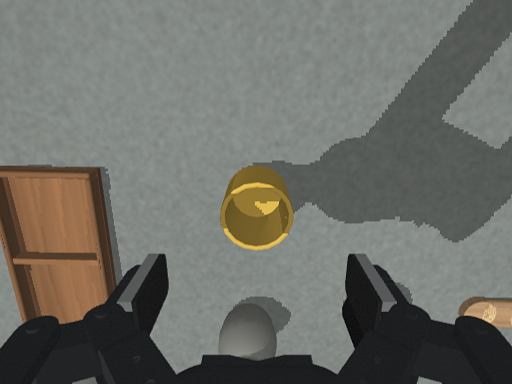

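The yellow cup's rim is centred at (256,216), which agrees with the measured position. I grip it.

Converted, 85 mm is 3.4, 82 mm is 3.28.

Request:
tcp_steps([
  [0, 0, 1, 0, 0, 0],
  [0, 0, 2.2, 0, 0, 0],
  [0, 0, 3, 0, 0, 0],
  [0, 0, 3.28, 0, 0, 0],
  [0, 0, 3.4, 0, 0, 0],
  [0, 0, 3.4, 0, 0, 0],
  [0, 0, 3.4, 0, 0, 0],
], lines="1,3")

```text
time_s: 16.6
ee_pos: [439.9, -119.3, 22.6]
orientation: [0.001, 0.0, 1.0, -0.001]
```

Request:
tcp_steps([
  [0, 0, 0, 0, 0, 0],
  [0, 0, 0, 0, 0, 0],
  [0, 0, 0, 0, 0, 0],
  [0, 0, 0, 0, 0, 0],
  [0, 0, 0, 0, 0, 0],
], finger_gap=0.0)

```text
time_s: 17.02
ee_pos: [439.0, -118.5, 22.6]
orientation: [0.001, -0.0, 1.0, -0.0]
wrist_force: [-0.9, 1.3, 5.7]
gripper_width: 0.572
gripper_force: 61.0
```

Converted, -12 mm is -0.48, 378 mm is 15.12.

Request:
tcp_steps([
  [0, 0, -1.4, 0, 0, 0],
  [0, 0, -2.8, 0, 0, 0],
  [-0.08, 0.8, -3.8, 0, 0, 0],
  [-0.28, 2.32, -4, 0, 0, 0],
  [-0.48, 3.92, -4, 0, 0, 0],
  [-0.68, 5.52, -4, 0, 0, 0],
  [-0.88, 7.12, -4, 0, 0, 0],
  [-1.08, 8.72, -4, 0, 0, 0],
  [-1.28, 10.32, -4, 0, 0, 0],
  [-1.48, 11.92, -4, 0, 0, 0],
  [-1.68, 13.52, -4, 0, 0, 0],
  [-1.84, 15.12, -4, 0, 0, 0],
], lines="2,2")

```text
ee_pos: [483.7, 261.9, 121.5]
```

Request:
tcp_steps([
  [-0.16, 1.2, 0, 0, 0, 0],
  [-0.24, 2.12, 0, 0, 0, 0],
  [-0.24, 2.32, 0, 0, 0, 0],
  [-0.24, 2.32, 0, 0, 0, 0],
  [-0.24, 2.32, 0, 0, 0, 0],
  [-0.24, 2.32, 0, 0, 0, 0],
], lines="2,2")

```text
ee_pos: [489.7, 316.3, 121.0]
```

Request:
tcp_steps([
  [0, 0, 1.2, 0, 0, 0],
  [0, 0, 2.4, 0, 0, 0],
  [0, 0, 3, 0, 0, 0],
  [0, 0, 3, 0, 0, 0],
  [0, 0, 3, 0, 0, 0],
], lines="2,2")

```text
ee_pos: [489.3, 316.1, 45.5]
```

```bash
python3 - <<'E'
from h import *
p,K,M=cam('wrist'); save(p,'w7.png'); print(bot.observe()['ee_pos'])
E
```

```text
[490.73236067 316.96181073  46.99531187]
```

View pics/w7.png

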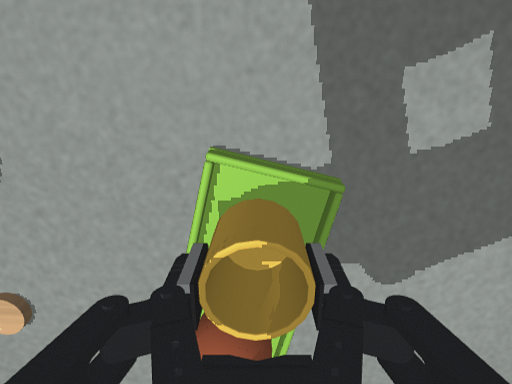

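The yellow cup (257,290) is over the near green compartment, behind the near wall at row 165, with the terracotta flask beyond it at (235,340). I lower it.

Converted, 19 mm is 0.76, 18 mm is 0.72.

Request:
tcp_steps([
  [0, 0, 0.32, 0, 0, 0],
  [0, 0, 0.56, 0, 0, 0],
  [0, 0, 0.68, 0, 0, 0],
  [0, 0, 0.72, 0, 0, 0],
  [0, 0, 0.76, 0, 0, 0],
  [0, 0, 0.76, 0, 0, 0],
], lines="2,4")

```text
ee_pos: [490.1, 317.8, 27.7]
orientation: [0.0, -0.0, 1.0, -0.0]
wrist_force: [-1.2, -0.6, 1.4]
```

Request:
tcp_steps([
  [0, 0, 0, 0, 0, 0],
  [0, 0, 0, 0, 0, 0],
  [0, 0, 0, 0, 0, 0],
  [0, 0, 0, 0, 0, 0],
  [0, 0, 0, 0, 0, 0],
], finger_gap=1.0, lines="2,5")

```text
ee_pos: [490.2, 317.9, 27.4]
orientation: [0.0, -0.0, 1.0, 0.0]
wrist_force: [-0.4, -0.9, -0.2]
gripper_width: 1.0
```

Request:
tcp_steps([
  [0, 0, -0.6, 0, 0, 0],
  [0, 0, -2, 0, 0, 0],
  [0, 0, -3.4, 0, 0, 0],
  [-0.4, -0.64, -4.2, 0, 0, 0],
  [-1.2, -1.84, -4.2, 0, 0, 0],
  [-2.08, -3.2, -4.2, 0, 0, 0],
  [-2.96, -4.56, -4.2, 0, 0, 0],
  [-3.84, -5.92, -4.2, 0, 0, 0],
  [-4.72, -7.28, -4.2, 0, 0, 0],
  [-5.6, -8.64, -4.2, 0, 0, 0],
  [-6.48, -10, -4.2, 0, 0, 0],
  [-7.28, -11.2, -4.2, 0, 0, 0],
], lines="2,2")

```text
ee_pos: [673.1, 35.3, 132.3]
```

Request:
tcp_steps([
  [-0.56, -0.88, 0.4, 0, 0, 0],
  [-0.72, -1.08, 0.8, 0, 0, 0],
  [-0.72, -1.08, 0.8, 0, 0, 0],
  [-0.72, -1.08, 0.8, 0, 0, 0],
], lines="1,2")

```text
time_s: 21.23
ee_pos: [688.6, 11.4, 110.5]
```

```bash
python3 wall.py w8.png cup_blue
python3 - <<'E'
from h import *
p,K,M=cam('wrist')
for z in (0,55): print(proj(K,M,np.array([690.3,9.8,z])))
E
```

```text
[689.6  12.6 112.7]
cup_blue wts [ 6.8996e+02  9.4000e+00 -1.6800e+00 -7.0000e-02] rms 1.27
[254.47093416 188.51480899]
[254.02852575 212.88018439]
```

View pics/w8.png

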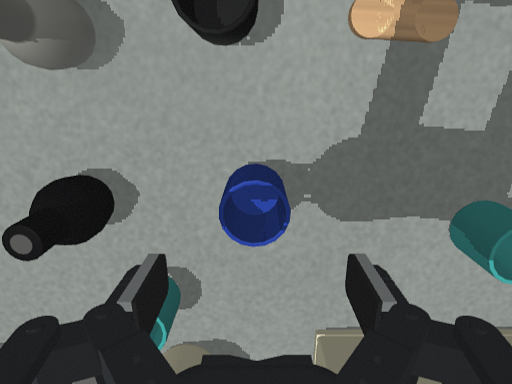

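The blue cup (dark blue, at (255,213)) is central between the fingers. The turquoise cups at (165,310) and (490,240) are clear of them. I grip it.

Request:
tcp_steps([
  [0, -0.04, 1, 0, 0, 0],
  [0, -0.04, 2.2, 0, 0, 0],
  [0, -0.04, 3.12, 0, 0, 0],
  [0, -0.04, 3.48, 0, 0, 0],
  [0, -0.04, 3.6, 0, 0, 0],
  [0, -0.04, 3.6, 0, 0, 0],
  [0, -0.04, 3.6, 0, 0, 0],
], lines="1,3")

```text
time_s: 22.17
ee_pos: [691.5, 9.9, 24.1]
orientation: [0.001, -0.0, 1.0, -0.0]
```

Request:
tcp_steps([
  [0, 0, 0, 0, 0, 0],
  [0, 0, 0, 0, 0, 0],
  [0, 0, 0, 0, 0, 0],
  [0, 0, 0, 0, 0, 0],
  [0, 0, 0, 0, 0, 0],
], finger_gap=0.0)

```text
time_s: 22.58
ee_pos: [691.7, 9.7, 24.3]
orientation: [0.002, -0.0, 1.0, -0.0]
wrist_force: [-0.1, 0.8, 5.7]
gripper_width: 0.562
gripper_force: 62.3
```

Converted, -127 mm is -5.08, -276 mm is -11.04.

Request:
tcp_steps([
  [0, 0, -1.4, 0, 0, 0],
  [0, 0, -3, 0, 0, 0],
  [0.32, -0.4, -4.4, 0, 0, 0],
  [1.08, -1.4, -5, 0, 0, 0],
  [2, -2.6, -5, 0, 0, 0],
  [2.96, -3.84, -5, 0, 0, 0],
  [3.92, -5.08, -5, 0, 0, 0],
  [4.88, -6.32, -5, 0, 0, 0],
  [5.84, -7.56, -5, 0, 0, 0],
  [6.8, -8.8, -5, 0, 0, 0],
  [7.76, -10, -5, 0, 0, 0],
  [8.56, -11.04, -5, 0, 0, 0],
], lines="2,2")

```text
ee_pos: [473.8, -267.5, 146.7]
```

Request:
tcp_steps([
  [0.48, -0.6, 0, 0, 0, 0],
  [0.68, -0.88, 0, 0, 0, 0],
  [0.68, -0.88, 0, 0, 0, 0],
  [0.68, -0.88, 0, 0, 0, 0],
], lines="2,2")

```text
ee_pos: [459.3, -287.7, 147.0]
```

Request:
tcp_steps([
  [0, 0, 1.2, 0, 0, 0],
  [0, 0, 2.6, 0, 0, 0],
  [0, 0, 3.6, 0, 0, 0],
  [0, 0, 3.92, 0, 0, 0],
  [0, 0, 3.92, 0, 0, 0],
  [0, 0, 3.92, 0, 0, 0],
], lines="2,2")

```text
ee_pos: [460.2, -287.6, 49.7]
```

```bash
python3 - <<'E'
from h import *
p,K,M=cam('wrist'); save(p,'w9.png'); print(bot.observe()['ee_pos'])
E
```

```text
[ 460.88537116 -288.52030366   50.79809476]
```

View pics/w9.png

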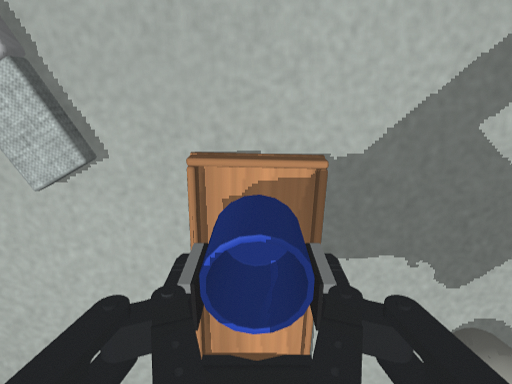

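The blue cup (257,285) is over the near wooden compartment, centred between the walls at columns 195 and 322. I lower it.

Request:
tcp_steps([
  [0.04, 0, 0.4, 0, 0, 0],
  [0.04, 0, 0.64, 0, 0, 0],
  [0.04, 0, 0.76, 0, 0, 0],
  [0.04, 0, 0.8, 0, 0, 0],
  [0.04, 0, 0.84, 0, 0, 0],
  [0.04, 0, 0.84, 0, 0, 0],
], lines="2,4")

```text
ee_pos: [457.9, -288.0, 29.2]
orientation: [-0.0, -0.0, 1.0, 0.0]
wrist_force: [-2.9, 1.6, 5.1]
```

Request:
tcp_steps([
  [0, 0, 0, 0, 0, 0],
  [0, 0, 0, 0, 0, 0],
  [0, 0, 0, 0, 0, 0],
  [0, 0, 0, 0, 0, 0],
  [0, 0, 0, 0, 0, 0],
], finger_gap=1.0, lines="2,5")

```text
ee_pos: [458.2, -288.3, 28.3]
orientation: [0.0, -0.0, 1.0, -0.0]
wrist_force: [0.0, 1.0, -0.3]
gripper_width: 1.002
```

Request:
tcp_steps([
  [0, 0, -0.6, 0, 0, 0],
  [0, 0, -2, 0, 0, 0],
  [0, 0, -3.52, 0, 0, 0],
  [0, 0, -4.8, 0, 0, 0],
  [-0.6, 0.88, -5.6, 0, 0, 0],
  [-1.44, 2.08, -5.6, 0, 0, 0],
  [-2.28, 3.32, -5.6, 0, 0, 0],
  [-3.12, 4.56, -5.6, 0, 0, 0],
  [-3.92, 5.68, -5.6, 0, 0, 0],
  [-4.48, 6.48, -5.6, 0, 0, 0],
  [-4.48, 6.48, -5.6, 0, 0, 0],
  [-4.48, 6.48, -5.6, 0, 0, 0],
], lines="1,2")

```text
time_s: 26.38
ee_pos: [570.5, -125.1, 168.0]
```

```bash
python3 - <<'E'
from h import *
p,K,M=cam('wrist'); save(p,'w10.png'); print(bot.observe()['ee_pos'])
for z in (0,84): print(proj(K,M,np.array([571,-125.5,z])))
E
```

```text
[ 569.91115238 -126.04499716  167.97292774]
[256.75767783 172.57828163]
[256.86970632 200.56137681]
```

View pics/w10.png

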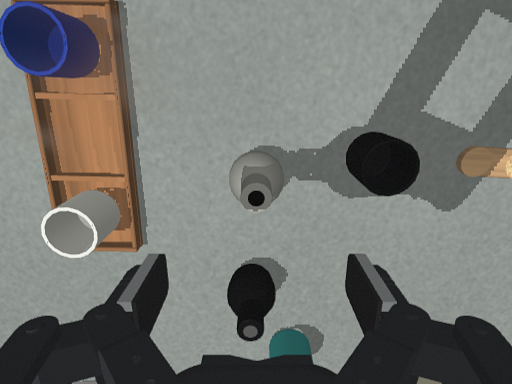

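The grey flask neck is at (256,197), the black cup at (383,163) and the black flask at (251,290), all clear of the fingers. I grip the neck.

Converted, 110 mm is 4.4, 30 mm is 1.2.

Request:
tcp_steps([
  [0.04, 0, 1.2, 0, 0, 0],
  [0.04, 0, 2.6, 0, 0, 0],
  [0.04, 0, 3.68, 0, 0, 0],
  [0.04, 0, 4.2, 0, 0, 0],
  [0.04, 0, 4.4, 0, 0, 0],
  [0.04, 0, 4.4, 0, 0, 0],
  [0.04, 0, 4.4, 0, 0, 0],
], lines="1,3")

```text
time_s: 27.02
ee_pos: [570.1, -127.3, 59.6]
orientation: [0.001, 0.0, 1.0, -0.0]
```

Request:
tcp_steps([
  [0, 0, 0, 0, 0, 0],
  [0, 0, 0, 0, 0, 0],
  [0, 0, 0, 0, 0, 0],
  [0, 0, 0, 0, 0, 0],
  [0, 0, 0, 0, 0, 0],
  [0, 0, 0, 0, 0, 0],
], finger_gap=0.0)

```text
time_s: 27.52
ee_pos: [569.7, -126.2, 59.1]
orientation: [0.001, -0.0, 1.0, -0.0]
wrist_force: [-0.4, 0.7, 4.0]
gripper_width: 0.275
gripper_force: 59.0
```

Units first: shifts go in units of 25 mm and turns go in units of 0.1 rad. So -163 mm is -6.52, -145 mm is -5.8.

Request:
tcp_steps([
  [0, 0, -1.4, 0, 0, 0],
  [0, 0, -3, 0, 0, 0],
  [0.12, -0.6, -3.8, 0, 0, 0],
  [0.36, -1.8, -3.8, 0, 0, 0],
  [0.64, -3.2, -3.8, 0, 0, 0],
  [0.96, -4.6, -3.8, 0, 0, 0],
  [1.2, -5.8, -3.8, 0, 0, 0],
  [1.36, -6.52, -3.8, 0, 0, 0],
  [1.36, -6.52, -3.8, 0, 0, 0],
  [1.36, -6.52, -3.8, 0, 0, 0],
  [1.36, -6.52, -3.8, 0, 0, 0],
], lines="2,2")

```text
ee_pos: [534.8, -288.3, 152.5]
```

Request:
tcp_steps([
  [0, 0, 1, 0, 0, 0],
  [0, 0, 2, 0, 0, 0],
  [0, 0, 2.6, 0, 0, 0],
  [0, 0, 2.6, 0, 0, 0],
  [0, 0, 2.6, 0, 0, 0],
], lines="2,2")

```text
ee_pos: [534.6, -287.1, 87.1]
```

```bash
python3 - <<'E'
from h import *
p,K,M=cam('wrist'); save(p,'w11.png'); print(bot.observe()['ee_pos'])
E
```

```text
[ 535.75696079 -288.24761311   88.67589719]
```

View pics/w11.png

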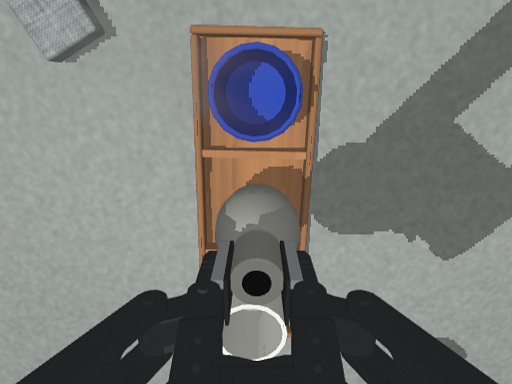

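The blue cup (255,92) stands in its compartment, the grey flask (257,225) is over the middle one, and the white cup is beyond at (255,333). I lower it about 24 mm.

Converted, 24 mm is 0.96, -1 mm is -0.04.

Request:
tcp_steps([
  [0, -0.04, 0.4, 0, 0, 0],
  [0, -0.04, 0.72, 0, 0, 0],
  [0, -0.04, 0.88, 0, 0, 0],
  [0, -0.04, 0.92, 0, 0, 0],
  [0, -0.04, 0.96, 0, 0, 0],
  [0, -0.04, 0.96, 0, 0, 0],
  [0, -0.04, 0.96, 0, 0, 0],
], lines="2,4")

```text
ee_pos: [535.4, -290.5, 64.5]
orientation: [0.0, -0.0, 1.0, -0.0]
wrist_force: [1.4, -0.7, -1.3]
```

Request:
tcp_steps([
  [0, 0, 0.04, 0, 0, 0],
  [0, 0, 0.04, 0, 0, 0],
  [0, 0, 0.04, 0, 0, 0],
], lines="2,4")

```text
ee_pos: [535.7, -290.6, 64.1]
orientation: [0.001, -0.0, 1.0, -0.0]
wrist_force: [-0.4, 0.2, 2.8]
```

Request:
tcp_steps([
  [0, 0, 0, 0, 0, 0],
  [0, 0, 0, 0, 0, 0],
  [0, 0, 0, 0, 0, 0],
  [0, 0, 0, 0, 0, 0],
  [0, 0, 0, 0, 0, 0],
], finger_gap=1.0, lines="2,5")

```text
ee_pos: [535.1, -290.2, 63.1]
orientation: [-0.0, -0.0, 1.0, 0.0]
wrist_force: [-0.6, -0.7, 1.7]
gripper_width: 0.955
```

Request:
tcp_steps([
  [0, 0, -0.6, 0, 0, 0],
  [0, 0, -2, 0, 0, 0],
  [0, 0, -3.6, 0, 0, 0],
  [0, 0, -5.2, 0, 0, 0],
  [0.8, 2.4, -6.8, 0, 0, 0],
  [1.6, 4, -8, 0, 0, 0],
  [2.4, 5.6, -9.2, 0, 0, 0],
  [2.4, 6.4, -9.6, 0, 0, 0],
  [2.4, 6.4, -9.6, 0, 0, 0],
  [2.4, 6.4, -9.6, 0, 0, 0],
], lines="1,2")

```text
time_s: 30.98
ee_pos: [475.8, -126.6, 308.7]
```

```bash
cat > chk.py <<'E'
import fit, sys
t={'flask_grey':(535.5,-289.8),'cup_white':(612.4,-291.6),'cup_blue':(458.6,-288),'flask_terracotta':(564.8,298.5),'cup_yellow':(490.2,317.5)}
for n,xy in t.items(): fit.G[n]=(fit.G[n][0],xy)
exec(open('wall.py').read().replace("if b is None: continue","if b is None: print('no',c); continue"))
cv2.imwrite('pics/final.png',np.vstack([V[1][0]['pixels'][130:280,90:420],V[2][0]['pixels'][100:330,150:480]])[:,:,::-1].repeat(1,0))
E
python3 chk.py w12.png flask_grey cup_white cup_blue flask_terracotta cup_yellow flask_black cup_black
```

```text
[ 475.2 -130.3  303.3]
no t
flask_grey ws [ 5.3603e+02 -2.9056e+02  3.4100e+00 -1.4000e-01] rms 0.55
cup_white wts [ 6.1237e+02 -2.9269e+02  4.7100e+00  6.0000e-02] rms 2.13
no t
cup_blue ws [ 4.5647e+02 -2.8970e+02  4.1600e+00  3.0000e-02] rms 0.57
no w
flask_terracotta ts [ 5.6480e+02  3.0007e+02  4.9400e+00 -4.0000e-02] rms 0.39
no w
cup_yellow ts [491.11 318.68   8.07  -0.68] rms 0.71
flask_black wts [ 6.9714e+02 -1.3055e+02 -1.5800e+00 -9.0000e-02] rms 0.5
cup_black wts [ 5.5339e+02 -1.2920e+01  1.7500e+00  6.0000e-02] rms 0.6
```

View pics/final.png

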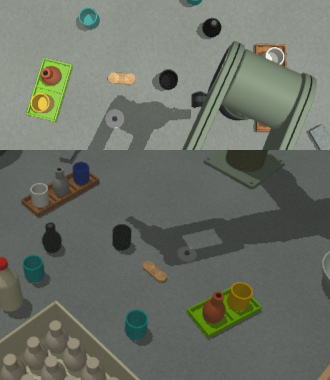

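The picture shows white, grey and blue in the wooden tray (35–85, 170–195 in the lower half) and terracotta and yellow in the green tray (215–240, 300). All five stand upright and fit to their targets within about 2 mm, and the black pieces have not moved. I hand it in.

```bash
python3 -c "
from workcell import bot
print(bot.finish_job())"
```

```text
the job is handed in; nothing more can be done
None
```

I placed both gift sets upright in their trays as asked and handed the job in after about 31 s of robot time; all five pieces measured within about 2 mm of their compartment centres, the black flask and cup had not moved, and no verdict came back.

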